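# Nest the keyed hardware cups

## Task

Clear the cup stand and put the hardware cups away: draw the locking pin up out of the bottom cup and hang it by its collar in the yellow side fork, then nest the red cup in the bottom cup and the blue cup in the red one. The cups are keyed: turn each until its teeth drop into the notches of the rim below, so that the stack sits fully home and upright. Do not disturb the loose things lying about on the bench.

Things in the scene. Friction and masses are not known exactly. Their poses are not given: they have to be found in the camera images.
- stand: grey stand fixed to the bench; origin at its underside, below the middle of its block, z up. Block 90 x 90 mm, 30 mm high, with a bore of 11 mm diameter in the middle whose floor is 4 mm above the bench. An aluminium bottom cup, shaped like the loose cups but without a floor, is fixed on it around the bore. To its +y side a 10 mm high foot leads to the post of the yellow fork.
- seat (a point): centre of the bottom cup's foot, on the block's top, 30 mm above the bench; axes as the stand. A cup fully home in the bottom cup has its origin 20 mm above this, 25 mm if its teeth still stand on the rim.
- rim (a point): centre of the bottom cup's mouth, 60 mm above the seat; axes as the STAND. The bottom cup's angle differs each time and is not reported: its four rim notches, one every 90 degrees, 5 mm deep and 30 degrees wide, must be seen, or felt by resting the upper cup's teeth on the rim and turning until they drop 5 mm. The same notches are in every cup.
- red_teeth (a point): on the red cup's axis, 35 mm above its origin, level with the lower ends of the four teeth (blue cup alike). Teeth: 5 mm tall, 16 degrees wide, 33 mm outer radius, 7 degrees to spare either way in a notch. Nested home, teeth are in the notches and the 20 mm band stands clear above the rim below: the upper cup's origin is 20 mm above the lower's (25 mm with teeth on the rim).
- notch (a point): middle of the parking fork, 120 mm to the stand's +y side, level with the prongs' tops, 100 mm above the bench; axes as the stand. Two yellow prongs, 8 mm wide and thick, run along x with a 14 mm gap; its open end is 20 mm off on the -x side, a post closes the other end 24 mm off. The pin's shank goes in from the -x side; its collar then rests on the prongs.
- pin: locking pin, 90 g, upright in the bore through the bottom cup, leaning up to 3 degrees; origin at its tip, z up along it. Steel shank 10 mm diameter, 90 mm long; brass collar 26 mm diameter, 4 mm thick; black round grip 16 mm diameter from 94 to 134 mm above the tip. It is out of the bore when raised 26 mm, clear of the cup's rim when raised 86 mm.
- collar (a point): centre of the underside of the pin's collar, 90 mm above its tip; z along the pin. When parked it lies at the notch.
- red_cup: hollow red metal cup, 60 mm high, about 120 g; origin: centre of its underside, z up its axis. Tapered body, outer radius 22 mm at the foot to 29 mm at 40 mm height, 2 mm wall; then a straight band of radius 33 mm from 40 to 60 mm height, the place to grip (66 mm across). Four rim notches and four teeth under the band, all on its +x, +y, -x, -y.
- blue_cup: hollow blue metal cup, 60 mm high, about 120 g; origin: centre of its underside, z up its axis. Tapered body, outer radius 22 mm at the foot to 29 mm at 40 mm height, 2 mm wall; then a straight band of radius 33 mm from 40 to 60 mm height, the place to grip (66 mm across). Four rim notches and four teeth under the band, all on its +x, +y, -x, -y.
- glue: white glue bottle with blue cap, 54 mm diameter, 150 mm high, standing; origin at its underside. Leave alone.
- steel_pot: plain steel mug, 72 mm diameter, 50 mm high, standing; origin at its underside. Leave alone.
- marker: blue marker pen lying on the bench, 14 mm thick, 120 mm long along its x; origin at its underside. Leave alone.
- flange: flat aluminium ring, 48 mm diameter, 6 mm thick; origin at its underside. Leave alone.

How it is judged:
On the way, in this order (a step that is already met when the one before it is completed fails the run):
1. the pin hangs by its collar in the fork (x of collar in the frame of notch between -0.018 and 0.02 m and y of collar in the frame of notch between -0.005 and 0.005 m and z of collar in the frame of notch between -0.003 and 0.004 m and angle between pin's own z axis and vertical below 0.15 rad and linear speed of pin below 0.03 m/s), for 0.2 s.
2. the red cup is keyed and fully home in the bottom cup (z of red_cup in the frame of seat between 0.017 and 0.0225 m and horizontal distance between red_cup and seat below 0.004 m and angle between red_cup's own z axis and vertical below 0.06 rad and linear speed of red_cup below 0.03 m/s), for 0.2 s.
3. the blue cup is keyed and fully home in the red cup (z of blue_cup in the frame of red_cup between 0.017 and 0.0225 m and horizontal distance between blue_cup and red_cup below 0.004 m and angle between blue_cup's own z axis and vertical below 0.06 rad and linear speed of blue_cup below 0.03 m/s), for 0.2 s.
At the end, for the whole second after the job is handed in: Pin upright (0.15 rad), collar on the prongs within 18 mm along and 5 mm across the notch. Red cup 17 to 22.5 mm above the seat and within 4 mm of its axis; blue likewise above red; both upright within 0.06 rad, at rest. Loose bystanders within 30 mm of their starts (all of step 1 and all of step 2 and all of step 3); the robot touches nothing.
It fails at once if a loose bystander (glue bottle, steel mug, marker, flat ring) is moved by more than 30 mm (distance of any of glue, steel_pot, marker, flange from where it was at the start of the episode above 0.03 m).
It also fails if it takes over 72 s, if anything falls off the work surface, if the arm or the gripper's body presses on something with over 40 N, if the wrist force passes 120 N, or if a joint passes its speed limit or range.

## Robot

A 6-joint arm with a two-finger parallel gripper is mounted at the origin on the work surface. World frame = base frame: x ahead of the robot, y to its left, z up, the work surface at z = 0. Lengths are in m, angles in rad, forces in N, time in s.
With the tool pointing down it reaches from about 0.25 to 0.725 m from the base axis. Payload 4 kg.
Tool frame: the origin (TCP) lies midway between the tips of the shut fingers; the grasp point (between the pads) lies 19 mm behind it (bot.grip_depth is the distance from the TCP to the grasp point, in m); z points along the fingers, y is the line along which they close (so a half turn about z gives the same grasp; the last joint's range is limited). The gripper opens to 85 mm and grips with 20 to 120 N. Pads are 22 mm wide; open, the fingers measure 114 mm over their backs; the gripper's body (76 mm by 85 mm) begins 54 mm behind the grasp point. The pads swing forward as they close: fully open they stand 13 mm farther back than shut.
Start: joints at [-1.254, 0.241, 0.005, 1.335, 0, 1.571], TCP at [0.156, -0.475, 0.231] pointing down, gripper open.
Joint ranges: [-2.72, 2.72], [-1.05, 1.87], [-1.09, 1.28], [-1.99, 2.15], [-1.42, 1.44], [-3.14, 3.14]. Speed limits (rad/s): [2.79, 2.79, 3.14, 3.14, 3.14, 3.14].

## Interface

Orientations are given as a unit quaternion [x, y, z, w].
In Python, from workcell import bot gives the robot as it stands.
- The arm moves only by the shell command python3 -m creep 'ROWS'. ROWS is JSON, one flat list of numbers, 5 for each row, row after row: the shift along the world's x, y, z in m, then the turn about the world's z in rad, then the finger opening in m, from 0 to 0.0854. In form: [x, y, z, twist, claw, x, y, z, twist, claw, ...]. A call has 1 to 10 rows; each row is the pose to reach, as a shift and turn from the pose commanded when the call began; what a row does not reach only later rows make up. A row lasts 1/12 s, in which the tool goes at most 41.7 mm and 7.16 degrees, less where a joint would pass 70% of its speed; a pose out of reach is approached as far as the arm can. A call with a gripper value outside its range is refused whole. The fingers move at their own pace and stop on an object; the grip force is fixed at half the most. Time passes only in rows, so rows that repeat a pose let the fingers close. It gives the time, the measured TCP pose, the force, the opening and the grip force at its end, in the units of the state.
- bot.get_obs(): the state, without advancing time (a new reading comes with each control period).
- bot.camera(name): name is "scene" or "top"; returns a dict with "pixels" (480x640x3 uint8, red, green, blue), "camera_matrix" (3x3 intrinsics, pixels), "extrinsics" (4x4, takes a point from world to camera coordinates). Camera axes: x right, y down, z forward; pixel columns grow to the right and rows downward; lengths in m; the calibration is good to about 2 mm. A picture is of the moment at which its call begins. There is no depth.
- bot.job_done(): hands the job in; it is judged then, once.
Trained networks look in the newest picture that a camera, given by its name, has taken for a name from the list of things; names that differ only in an ending like _2 or _b are one class to them, and where a whole thing is asked for, a point or a joint stands for the part that bears it (a point fixed in the world has none). Each returns a list of dicts, best first, with "score" (0 to 1); they miss things now and then, are a little off and sometimes report something else, mostly with a low value. They report only what shows in the picture. A call takes as long as a camera call.
- bot.look_for(camera, thing): "centre" ([column, row] as shares, 0 to 1, of the picture: columns of its width, rows of its height, amid what is visible of it).
- bot.place_of(camera, thing): "centre" ([column, row] as shares, 0 to 1, of the picture: columns of its width, rows of its height: a listed point, or the origin of a listed thing).
The state is a dict: "clock": time; "joint_pos": joint angles; "joint_vel": joint speeds; "tau": joint torques, N m; "eef_pos": TCP position; "tool_rot": TCP orientation; "ft_force": force on the tool from outside, world axes, zero at the start; "ft_torque": the same for the moment, N m; "grip_width": finger opening in m; "grasp_force": force on a finger pad.
Only numpy, scipy, OpenCV 4.12 (cv2) and the standard library are available. Lean on these libraries where they do the work, as an engineer would, in place of code of your own. Each camera call takes 0.05 s, during which the arm holds its last target. There are 200 camera calls.

## Working session

There is one attempt and no reset: what is moved stays moved. The work goes in short steps, Python scripts to look and compute and a shell command to move; the robot and the scene stay as the last step left them, time stands still between calls to the robot, and variables do not carry over. Pictures are saved under pics/ and viewed, at most 10 in all, crops included, and the job is handed in when it is done.

```bash
mkdir -p pics; ls; python3 - <<'E'
from workcell import bot
import cv2,numpy as np
for n in ("scene","top"):
    c=bot.camera(n); cv2.imwrite(f"pics/{n}0.png",c["pixels"][:,:,::-1])
    np.savez(f"pics/{n}.npz",K=c["camera_matrix"],T=c["extrinsics"])
    T=np.array(c["extrinsics"]); print(n,np.round(-T[:3,:3].T@T[:3,3],3),np.round(T[2,:3],2),c["camera_matrix"][0][0])
    for t in ("stand","seat","rim","notch","pin","collar","red_cup","blue_cup","red_teeth","glue","steel_pot","marker","flange"):
        print(t,[(round(d["centre"][0]*640,1),round(d["centre"][1]*480,1),round(d["score"],2)) for d in bot.place_of(n,t)[:2]])
o=bot.get_obs();print(o["clock"],o["eef_pos"],o["tool_rot"],o["ft_force"])
E
```

```text
pics
scene [ 0.867 -0.583  0.647] [-0.39  0.65 -0.65] 512.4341927896731
stand [(292.0, 281.3, 0.87)]
seat [(292.5, 275.6, 0.8)]
rim []
notch [(348.8, 208.7, 0.84)]
pin [(292.3, 286.9, 0.59), (191.5, 420.9, 0.19)]
collar [(294.1, 243.3, 0.86), (324.9, 425.3, 0.27)]
red_cup [(193.1, 420.2, 0.92)]
blue_cup [(395.7, 176.2, 0.67)]
red_teeth [(187.0, 403.1, 0.79), (191.8, 420.1, 0.21)]
glue [(480.3, 230.7, 0.96), (395.7, 174.5, 0.19)]
steel_pot [(324.4, 427.5, 0.95)]
marker [(291.4, 188.1, 0.62)]
flange [(193.8, 280.2, 0.61)]
top [ 0.477 -0.012  0.96 ] [ 0.09  0.01 -1.  ] 454.6694790377221
stand [(359.7, 261.2, 0.76), (247.5, 343.3, 0.57)]
seat [(360.7, 260.7, 0.76)]
rim [(363.5, 257.8, 0.67)]
notch [(362.7, 259.8, 0.73), (300.4, 237.9, 0.62)]
pin [(355.7, 260.4, 0.56)]
collar [(364.7, 259.0, 0.44)]
red_cup [(496.1, 245.2, 0.95), (399.1, 332.7, 0.35)]
blue_cup [(168.1, 265.2, 0.83), (365.6, 258.3, 0.41)]
red_teeth [(501.7, 241.7, 0.94)]
glue [(201.8, 157.3, 0.61)]
steel_pot [(446.8, 170.9, 0.86), (357.8, 260.4, 0.21)]
marker [(245.2, 340.9, 0.57)]
flange [(400.4, 328.0, 0.69)]
1.4 [ 0.15574451 -0.47513549  0.23129538] [ 9.87485835e-01  1.57707723e-01 -1.10935774e-05 -9.63696135e-06] [-0.30907022  0.3832181  -0.1959378 ]
```

View pics/scene0.png

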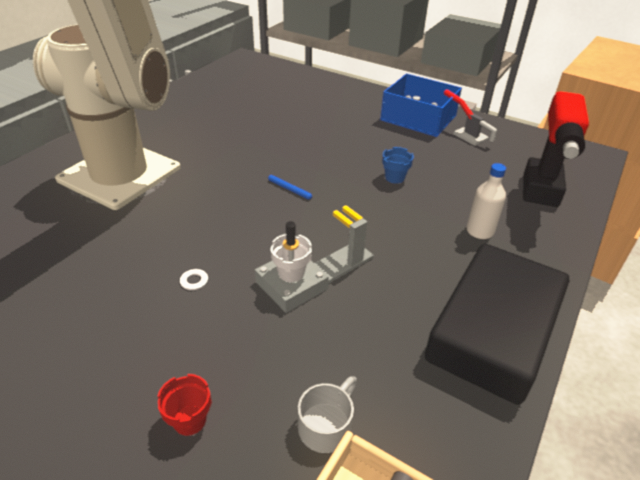

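View pics/top0.png

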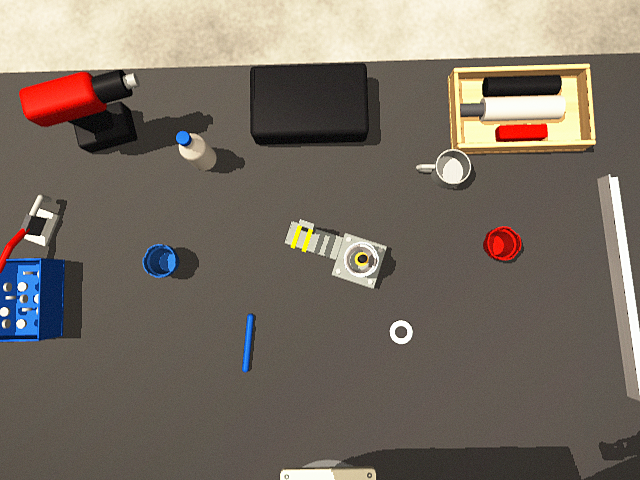

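```bash
cat > h.py <<'E'
import numpy as np, cv2
C={n:np.load(f"pics/{n}.npz") for n in("scene","top")}
def ray(n,px,z):
    K,T=C[n]["K"],C[n]["T"]; d=T[:3,:3].T@np.linalg.solve(K,[px[0],px[1],1]); o=-T[:3,:3].T@T[:3,3]
    return (o+d*(z-o[2])/d[2])[:2]
def proj(n,p):
    K,T=C[n]["K"],C[n]["T"]; q=(T[:3,:3]@np.asarray(p,float).T).T+T[:3,3]; q=q@K.T; return q[...,:2]/q[...,2:]
def tri(ps,pt):
    A=[]
    for n,px in(("scene",ps),("top",pt)):
        P=C[n]["K"]@C[n]["T"][:3]; A+=[px[0]*P[2]-P[0],px[1]*P[2]-P[1]]
    v=np.linalg.svd(np.array(A))[2][-1]; return v[:3]/v[3]
E
python3 - <<'E'
from h import *
S=dict(seat=((292.5,275.6),(360.7,260.7),.03),notch=((348.8,208.7),(300.4,237.9),.1),red=((193.1,420.2),(496.1,245.2),0),rt=((187,403.1),(501.7,241.7),.035),blue=((395.7,176.2),(168.1,265.2),0),glue=((480,230.7),(201.8,157.3),0),pot=((324.4,427.5),(446.8,170.9),0),flange=((193.8,280.2),(400.4,328),0),marker=((291.4,188.1),(245.2,340.9),0))
for k,(a,b,z) in S.items(): print(k,ray("scene",a,z).round(4),ray("top",b,z).round(4))
E
```

```text
seat [ 0.5177 -0.0793] [ 0.5115 -0.0795]
notch [0.5479 0.053 ] [0.555  0.0386]
red [ 0.542  -0.3567] [ 0.5382 -0.367 ]
rt [ 0.5362 -0.355 ] [ 0.5428 -0.3658]
blue [0.5194 0.3316] [0.5132 0.3264]
glue [0.7411 0.2497] [0.7445 0.2543]
pot [ 0.6977 -0.2698] [ 0.6999 -0.2715]
flange [ 0.3625 -0.158 ] [ 0.3709 -0.1596]
marker [0.3497 0.1647] [0.3515 0.164 ]
```

```bash
python3 - <<'E'
import cv2,numpy as np
t=cv2.imread("pics/top0.png");s=cv2.imread("pics/scene0.png")
def cr(im,x,y,w,h,W,H): return cv2.resize(im[y:y+h,x:x+w],(W,H),interpolation=cv2.INTER_CUBIC)
a=np.hstack([cr(t,280,210,120,90,400,300),cr(t,475,217,60,45,400,300)])
b=np.hstack([cr(t,133,238,60,45,400,300),cr(s,250,200,120,90,400,300)])
cv2.imwrite("pics/m1.png",np.vstack([a,b]))
E
```

```text
(no output)
```

View pics/m1.png

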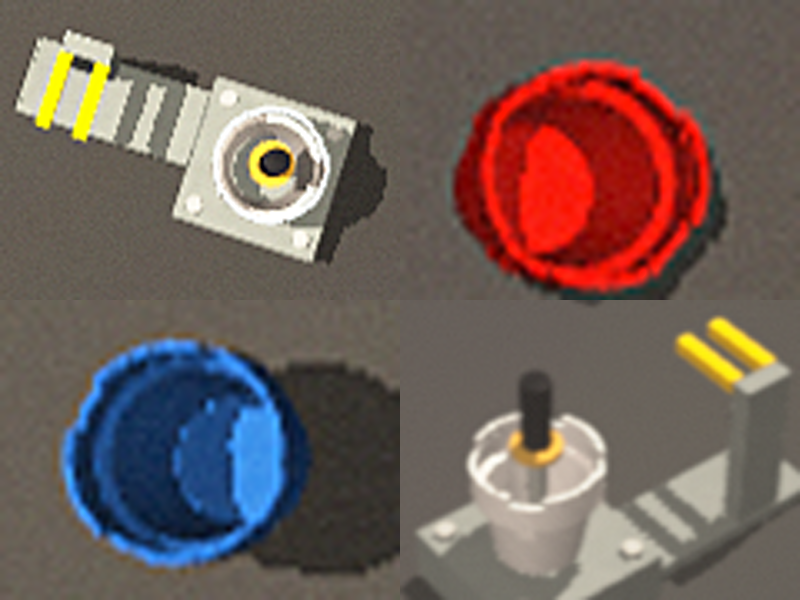

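```bash
cat > fit.py <<'E'
from h import *
from scipy.optimize import minimize
U=6
def circ(c,r,z,n=72):
    a=np.linspace(0,2*np.pi,n,False); return np.c_[c[0]+r*np.cos(a),c[1]+r*np.sin(a),np.full(n,z)]
def cupsil(c,z0=0):
    s=[(22,0),(29,40),(33,40),(33,60)]
    return [np.vstack([circ(c,s[i][0]/1e3,z0+s[i][1]/1e3),circ(c,s[i+1][0]/1e3,z0+s[i+1][1]/1e3)]) for i in (0,2)]
def prongs(p):
    x,y,th=p; R=np.array([[np.cos(th),-np.sin(th)],[np.sin(th),np.cos(th)]]); out=[]
    for s in(-1,1):
        q=np.array([[a,120e-3+s*11e-3+b] for a in(-.02,.02) for b in(-.004,.004)])@R.T+[x,y]
        out.append(np.vstack([np.c_[q,np.full(4,z)] for z in(.092,.1)]))
    return out
def iou(n,mask,hulls,box):
    x0,y0,w,h=box; m=np.zeros((h*U,w*U),np.uint8)
    for P in hulls:
        q=((proj(n,P)-[x0-.5,y0-.5])*U*16).astype(np.int32)
        cv2.fillConvexPoly(m,cv2.convexHull(q),1,shift=4)
    mm=cv2.resize(mask[y0:y0+h,x0:x0+w].astype(np.float32),(w*U,h*U),interpolation=cv2.INTER_LINEAR)>.5
    return (mm&(m>0)).sum()/(mm|(m>0)).sum()
def masks(im):
    h=cv2.cvtColor(im,cv2.COLOR_BGR2HSV); H,S,V=cv2.split(h)
    return dict(red=((H<8)|(H>172))&(S>150)&(V>50),blue=(H>98)&(H<125)&(S>120)&(V>40),yellow=(H>20)&(H<35)&(S>150)&(V>90))
def box(n,c,r=45):
    q=proj(n,np.array([[c[0],c[1],.04 if len(c)<3 else c[2]]]))[0].astype(int)
    return max(q[0]-r,0),max(q[1]-r,0),min(2*r,640-max(q[0]-r,0)),min(2*r,480-max(q[1]-r,0))
def fit(col,p0,model,ims,bc,views=("scene","top")):
    M={n:masks(ims[n])[col] for n in views}
    f=lambda p:-sum(iou(n,M[n],model(p),box(n,bc)) for n in views)
    S=np.array([p0]+[[v+(([.008,.008,.1][i]) if i==j else 0) for i,v in enumerate(p0)] for j in range(len(p0))])
    r=minimize(f,p0,method="Nelder-Mead",options=dict(initial_simplex=S,xatol=1e-4,fatol=1e-4)); return r.x,-r.fun/len(views)
E
cat > run1.py <<'E'
from fit import *
ims={n:cv2.imread(f"pics/{n}0.png") for n in("scene","top")}
for v in (("scene","top"),("scene",),("top",)):
    for col,c in(("red",(.54,-.362)),("blue",(.516,.329))):
        p,s=fit(col,c,cupsil,ims,c,v); print(v,col,p.round(4),round(s,3))
    p,s=fit("yellow",(.515,-.08,-.27),prongs,ims,(.55,.04,.1),v); th=p[2]
    print(v,"stand",p.round(4),round(s,3),"notch",(p[:2]+.12*np.array([-np.sin(th),np.cos(th)])).round(4))
E
python3 run1.py
```

```text
('scene', 'top') red [ 0.5381 -0.3594] 0.942
('scene', 'top') blue [0.5213 0.3251] 0.71
('scene', 'top') stand [ 0.5137 -0.0749 -0.3307] 0.795 notch [0.5526 0.0386]
('scene',) red [ 0.5372 -0.3587] 0.962
('scene',) blue [0.5182 0.3274] 0.47
('scene',) stand [ 0.5153 -0.0745 -0.3058] 0.876 notch [0.5514 0.0399]
('top',) red [ 0.5392 -0.3607] 0.952
('top',) blue [0.5213 0.3251] 0.956
('top',) stand [ 0.5198 -0.0774 -0.3047] 0.783 notch [0.5558 0.037 ]
```

```bash
cat > run2.py <<'E'
from fit import *
import sys
ims={n:cv2.imread(f"pics/{n}0.png") for n in("scene","top")}
M=masks(ims["scene"])["blue"]
b=proj("scene",np.array([[.52,.326,.03]]))[0].astype(int)
f=lambda p:-iou("scene",M,cupsil(p),(b[0]-22,b[1]-28,44,56))
r=minimize(f,(.52,.326),method="Nelder-Mead",options=dict(initial_simplex=[[.52,.326],[.528,.326],[.52,.334]],xatol=1e-4,fatol=1e-4));print("blue scene",r.x.round(4),r.fun)
def samp(n,P):
    g=cv2.GaussianBlur(ims[n],(0,0),.5).astype(np.float32); q=proj(n,P).astype(np.float32)
    return cv2.remap(g,q[None,:,:1].reshape(1,-1,1),q[None,:,1:].reshape(1,-1,1),cv2.INTER_CUBIC)[0].max(1)
def rim(p,n): return -samp(n,np.vstack([circ(p,r,.09,180) for r in(.0315,.0325)])).mean()+samp(n,np.vstack([circ(p,r,.09,180) for r in(.036,)])).mean()
C0={}
for n in ims:
    r=minimize(rim,(.515,-.078),args=(n,),method="Nelder-Mead",options=dict(initial_simplex=[[.515,-.078],[.523,-.078],[.515,-.07]],xatol=1e-4)); C0[n]=r.x;print("rim",n,r.x.round(4),r.fun)
cs=dict(base=(C0,.09),red=(dict(scene=(.5372,-.3587),top=(.5392,-.3607)),.06),blue=(dict(scene=(.5182,.3274),top=(.5213,.3251)),.06))
rows=[]
for k,(cc,z) in cs.items():
    for n in ims:
        strip=np.array([samp(n,circ(cc[n],r,z,360)) for r in np.arange(.0300,.0341,.0005)])
        rows.append(cv2.resize(np.clip(strip,0,255).astype(np.uint8),(720,90),interpolation=cv2.INTER_NEAREST))
        rows.append(np.full((8,720),128,np.uint8))
cv2.imwrite("pics/strips.png",np.vstack(rows))
E
python3 run2.py
```

```text
blue scene [0.5181 0.3274] -0.8722016079158936
rim scene [ 0.5119 -0.0746] -64.07225036621094
rim top [ 0.5129 -0.0753] -62.748565673828125
```

View pics/strips.png

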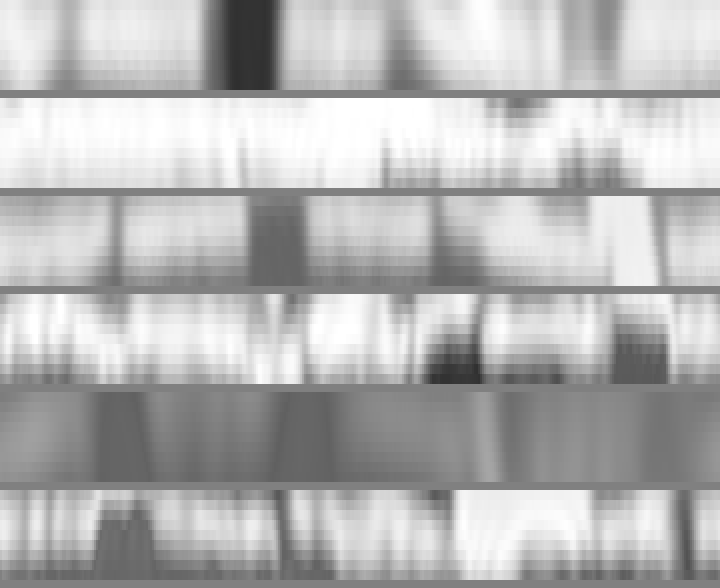

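```bash
python3 - <<'E'
from fit import *
ims={n:cv2.imread(f"pics/{n}0.png") for n in("scene","top")}
for n in ims:
    im=ims[n]; V=im.max(2); c=proj(n,np.array([[.5124,-.075,.12]]))[0]
    m=np.zeros_like(V); x,y=c.astype(int); 
    H=cv2.cvtColor(im,cv2.COLOR_BGR2HSV)
    sub=(V[y-22:y+22,x-16:x+16]<45).astype(np.uint8)
    k,l,s,ce=cv2.connectedComponentsWithStats(sub)
    for i in range(1,k):
        if s[i][4]>25:
            q=ce[i]+[x-16,y-22]; print(n,"dark",q.round(1),s[i],[ray(n,q,z).round(4).tolist() for z in(.118,.138)])
    mk=masks(im)["yellow"].astype(np.uint8); k,l,s,ce=cv2.connectedComponentsWithStats(mk)
    for i in range(1,k):
        if s[i][4]>15:
            ys,xs=np.nonzero(l==i); v=cv2.fitLine(np.c_[xs,ys].astype(np.float32),2,0,.01,.01).ravel()
            a=ray(n,ce[i],.1); b=ray(n,ce[i]+v[:2]*8,.1); print(n,"yel",ce[i].round(1),s[i],a.round(4),"dir",(b-a)/np.linalg.norm(b-a))
c=proj("scene",np.array([[.5124,-.075,.085]]))[0].astype(int)
im=cv2.resize(ims["scene"][c[1]-36:c[1]+36,c[0]-48:c[0]+48],(768,576),interpolation=cv2.INTER_CUBIC)
for a in range(0,360,30):
    q=(proj("scene",np.array([[.5119+.036*np.cos(np.radians(a+34)),-.0746+.036*np.sin(np.radians(a+34)),.09]]))[0]-c+[48.5,36.5])*8
    cv2.circle(im,tuple(q.astype(int)),4,(0,255,0) if a%90==0 else (255,0,255),-1)
cv2.imwrite("pics/rim.png",im)
E
```

```text
scene yel [351.6 212.5] [343 205  20  15 128] [0.5573 0.0462] dir [ 0.95107148 -0.30897095]
scene yel [342.  217.6] [333 210  20  17 134] [0.5502 0.025 ] dir [ 0.94497183 -0.32715172]
scene yel [295.1 244.8] [292 241   6   7  16] [ 0.5221 -0.0768] dir [0.00369574 0.99999317]
top yel [295.8 236.7] [291 226  11  23  99] [0.5575 0.0472] dir [ 0.94132959 -0.33748866]
top yel [306.7 239.9] [302 229  11  24 102] [0.5509 0.0267] dir [ 0.94335485 -0.33178552]
top yel [358.9 258.7] [355 252  12  14  66] [ 0.5128 -0.0712] dir [ 0.9963311  -0.08558236]
```

View pics/rim.png

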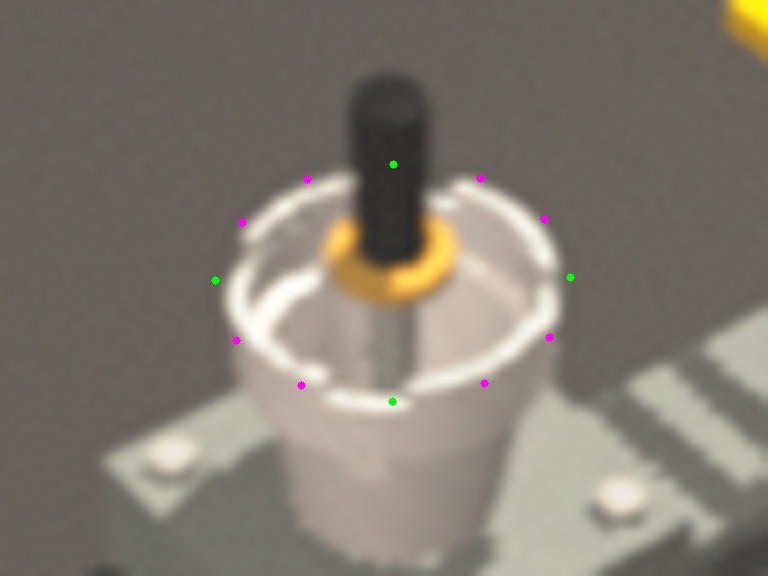

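```bash
python3 - <<'E'
from fit import *
im=cv2.imread("pics/top0.png")
V=im.max(2)[250:268,354:374]; print(V)
c=proj("scene",np.array([[.5124,-.075,.085]]))[0].astype(int)
for p,z in(((388,92),.138),((390,255),.098)): print(ray("scene",np.array(p)/8-.5+c-[48,36],z))
for z in(.098,.138): print(ray("top",(362.3,258.6),z))
E
```

```text
[[149 153 152 132 133 121 126 114 132 169 165 172 171 171 164 161 255 255
  255 230]
 [180 143 127 125 118 110 115 113  98 172 165 165 175 178 179 178 192 255
  255 255]
 [158 128 119 113 197 189 255 255 255 255 205 179 175 184 187 188 178 218
  255 255]
 [116 115 115 187 255 255 255 255 255 255 255 255 188 185 195 192 195 188
  238 255]
 [121 122 235 255 255 255 255 251 176 176 246 253 255 196 188 198 207 147
  180 255]
 [120 187 255 255 255 255 127  39  45  35  28 103 242 210 200 206 160  82
  146 255]
 [117 255 255 255 251  72  56  54  53  43  43  37  61 227 217 155  95  89
   81 231]
 [145 255 255 255  24  65  57  65  53  48  51  46  34 206 234  95  94  98
   94 135]
 [177 255 255 235   8  78  70  69  58  54  50  43  38 185 221  99 101 107
   98  81]
 [177 255 255 189   5  54  73  66  62  62  56  50  39 231 192  85  95  95
   98  85]
 [144 255 255 243  19  22  64  67  61  56  51  40  80 251 157  84  94  99
  102  87]
 [107 255 255 255 141   7  35  47  54  47  46  78 202 228 140  95  97 102
   95  89]
 [122 243 255 255 255 211  42  16  27  59 178 185 231 180 110  86  87  96
  102  70]
 [114 181 255 255 255 255 255 255 255 255 255 255 251 194 190  94  94  95
   94  87]
 [125 119 177 250 255 255 255 255 255 255 255 255 239 226 161  87  94  87
   78 141]
 [126 124 120 134 253 254 255 255 254 255 251 235 211 217 159  88  90  82
  201 173]
 [125 126 121 104 206 227 241 241 233 234 210 217 214 201 137  79  72  58
  255 255]
 [132 125 126 114 233 224 217 218 208 214 219 218 192 185 151 152 155 179
  255 255]]
[ 0.51092884 -0.07376369]
[ 0.51238807 -0.07632642]
[ 0.51288816 -0.07773604]
[ 0.51122489 -0.07469556]
```

```bash
python3 -m creep '[0.35,0.4,0.02,0,0.05, 0.35,0.4,0.02,0,0.05, 0.35,0.4,0.02,0,0.05, 0.35,0.4,0.02,0,0.05, 0.35,0.4,0.02,0,0.05, 0.35,0.4,0.02,0,0.05, 0.35,0.4,0.02,0,0.05, 0.35,0.4,0.02,0,0.05, 0.35,0.4,0.02,0,0.05, 0.35,0.4,0.02,0,0.05]'; python3 -c "
from workcell import bot
print(bot.get_obs()['joint_pos'])"
```

```text
clock: 2.23
eef_pos: [0.431, -0.16, 0.2474]
tool_rot: [0.987, 0.158, 0.0, 0.0]
ft_force: [0.6, -0.9, 1.0]
grip_width: 0.0498
grasp_force: 0.0
[-3.55278283e-01  1.53287253e-01 -6.23969717e-02  1.35424526e+00
 -1.50834903e-04  2.46939679e+00]
```

```bash
python3 -m creep '[0.03,0.03,-0.01,0.12,0.05, 0.055,0.057,-0.03,0.24,0.05, 0.081,0.085,-0.05,0.36,0.05, 0.081,0.085,-0.07,0.48,0.05, 0.081,0.085,-0.10,0.5,0.05, 0.081,0.085,-0.125,0.5,0.05, 0.081,0.085,-0.135,0.5,0.05, 0.081,0.085,-0.143,0.5,0.05, 0.081,0.085,-0.143,0.5,0.05]'
```

```text
clock: 2.98
eef_pos: [0.5102, -0.0768, 0.1029]
tool_rot: [0.918, 0.397, -0.001, -0.001]
ft_force: [-0.3, -0.1, -0.4]
grip_width: 0.05
grasp_force: 0.0
```

```bash
python3 -m creep '[0.001,0.0015,0.001,0,0.03, 0.001,0.0015,0.001,0,0.01, 0.001,0.0015,0.001,0,0.01, 0.001,0.0015,0.001,0,0.01, 0.001,0.0015,0.001,0,0.01, 0.001,0.0015,0.001,0,0.01]'
```

```text
clock: 3.48
eef_pos: [0.513, -0.0752, 0.1069]
tool_rot: [0.918, 0.397, 0.002, 0.001]
ft_force: [-0.8, 0.7, 5.8]
grip_width: 0.0141
grasp_force: 58.4
```

```bash
python3 -m creep '[0,0,0.015,0,0.01, 0,0,0.04,0,0.01, 0,0,0.065,0,0.01, 0,0,0.09,0,0.01, 0,0,0.11,0,0.01, 0,0,0.11,0,0.01, 0,0,0.11,0,0.01]'
python3 - <<'E'
from workcell import bot
import cv2
from fit import *
for n in("scene","top"):
    c=bot.camera(n)["pixels"][:,:,::-1].copy(); cv2.imwrite(f"pics/{n}1.png",c)
    for t in("collar","pin","notch"): print(n,t,[(np.multiply(d["centre"],[640,480]).round(1).tolist(),round(d["score"],2)) for d in bot.place_of(n,t)[:2]])
s=cv2.imread("pics/scene1.png"); c=proj("scene",np.array([[.513,-.075,.15]]))[0].astype(int)
cv2.imwrite("pics/pin1.png",cv2.resize(s[c[1]-60:c[1]+75,c[0]-60:c[0]+90],(666,600),interpolation=cv2.INTER_CUBIC)); print(c,bot.get_obs()["eef_pos"])
E
```

```text
clock: 4.07
eef_pos: [0.5129, -0.0756, 0.2165]
tool_rot: [0.918, 0.397, 0.002, 0.001]
ft_force: [-0.1, 0.6, -1.2]
grip_width: 0.0141
grasp_force: 58.8
scene collar [([292.9, 192.2], 0.8)]
scene pin [([289.5, 238.7], 0.55), ([477.1, 228.3], 0.27)]
scene notch [([350.0, 214.1], 0.75)]
top collar []
top pin []
top notch [([301.3, 238.7], 0.85)]
[290 217] [ 0.5114878  -0.0752039   0.21406653]
```

View pics/pin1.png

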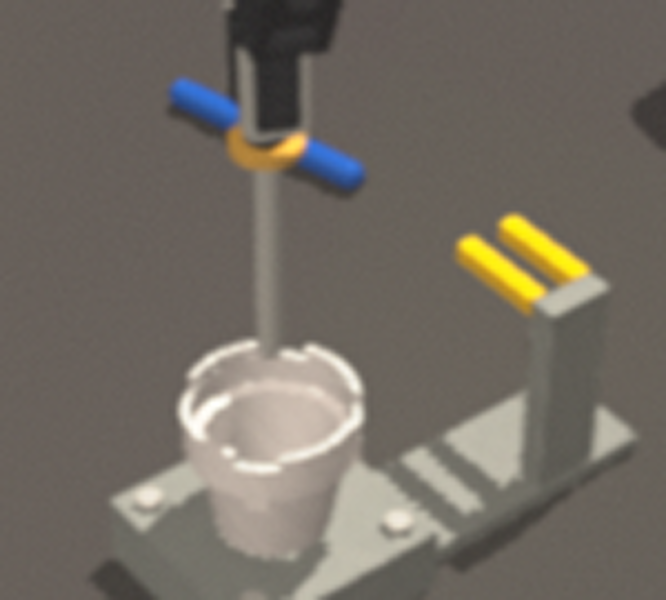

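```bash
python3 - <<'E'
from h import *
from scipy.optimize import brentq
for x,y in((.513,-.0755),(.512,-.0765)):
    for v in(192.2,217-60+158/4.44): print(brentq(lambda z:proj("scene",np.array([[x,y,z]]))[0][1]-v,.1,.3),proj("scene",np.array([[x,y,.203]]))[0])
print(ray("scene",(350,214.1),.1),ray("top",(301.3,238.7),.1))
E
python3 -m creep '[-0.005,0.035,0,0,0.01, -0.010,0.07,0,0,0.01, -0.015,0.105,0,0,0.01, -0.019,0.133,0,0,0.01, -0.019,0.133,-0.03,0,0.01, -0.019,0.133,-0.06,0,0.01, -0.019,0.133,-0.085,0,0.01, -0.019,0.133,-0.09,0,0.01, -0.019,0.133,-0.09,0,0.01, -0.019,0.133,-0.09,0,0.01]'
python3 - <<'E'
from workcell import bot
from fit import *
ims={}
for n in("scene","top"):
    c=bot.camera(n)["pixels"][:,:,::-1].copy(); ims[n]=c; cv2.imwrite(f"pics/{n}2.png",c)
    for t in("collar","pin","notch"): print(n,t,[(np.multiply(d["centre"],[640,480]).round(1).tolist(),round(d["score"],2)) for d in bot.place_of(n,t)[:2]])
c=proj("scene",np.array([[.52,.045,.1]]))[0].astype(int);d=proj("top",np.array([[.52,.045,.1]]))[0].astype(int)
f=lambda im,c:cv2.resize(im[c[1]-40:c[1]+50,c[0]-30:c[0]+30],(400,600),interpolation=cv2.INTER_CUBIC)
cv2.imwrite("pics/pin2.png",np.hstack([f(ims["scene"],c),f(ims["top"],d)])); print(c,d,bot.get_obs()["eef_pos"])
E
```

```text
0.19914261039401057 [289.79650501 190.07846419]
0.1984387908534122 [289.79650501 190.07846419]
0.19934871186094968 [288.8551435 190.1911387]
0.19864525382779546 [288.8551435 190.1911387]
[0.55707669 0.04084892] [0.55346818 0.03692108]
clock: 5.3
eef_pos: [0.4934, 0.0577, 0.1256]
tool_rot: [0.918, 0.397, 0.0, 0.0]
ft_force: [0.6, -0.1, -0.5]
grip_width: 0.0145
grasp_force: 59.0
scene collar [([293.5, 282.0], 0.72), ([329.1, 192.4], 0.65)]
scene pin [([322.6, 232.6], 0.81)]
scene notch [([348.2, 210.8], 0.62), ([291.8, 286.7], 0.34)]
top collar [([302.3, 238.8], 0.18)]
top pin []
top notch [([298.1, 237.2], 0.93)]
[332 205] [297 256] [0.49342162 0.05768109 0.12571336]
```

View pics/pin2.png

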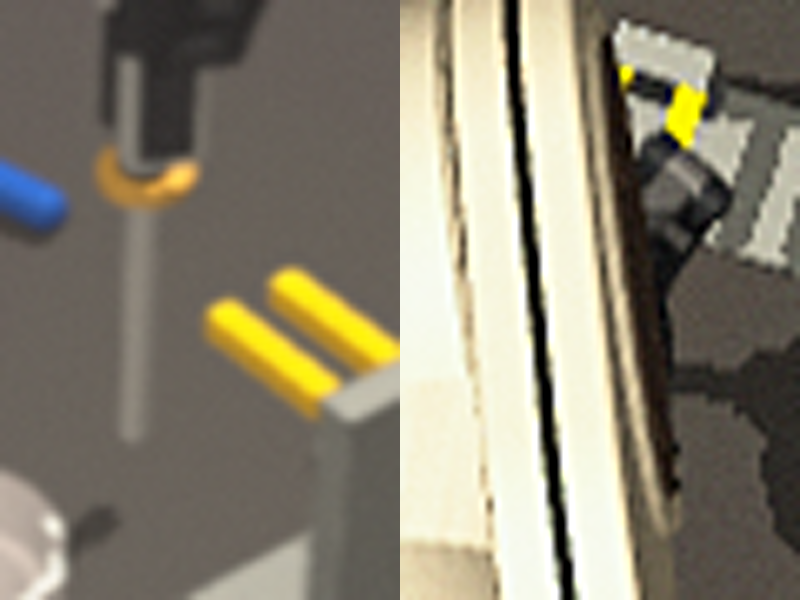

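```bash
python3 - <<'E'
from h import *
o=np.array([302,165]);e=np.array([.945,-.327]);n=np.array([.327,.945])
g=lambda p,z:ray("scene",np.array(p)/(400/60)-.5+o,z)
for z in(.109,.111,.113): 
    a=g((147,184),z);print("collar",z,a,a@e,a@n)
a=g((133,437),.021);print("tip",a,a@e,a@n)
a=(g((225,308),.1)+g((288,276),.1))/2;print("front",a,a@e,a@n)
a=(g((330,385),.1)+g((393,352),.1))/2;print("back",a,a@e,a@n)
im=cv2.imread("pics/scene2.png");h=cv2.cvtColor(im,cv2.COLOR_BGR2HSV)
m=((h[...,0]>20)&(h[...,0]<35)&(h[...,1]>150)&(h[...,2]>225)).astype(np.uint8)
k,l,s,c=cv2.connectedComponentsWithStats(m)
for i in range(1,k):
    if s[i][4]>15: a=ray("scene",c[i],.1);print(c[i],s[i][4],a,a@e,a@n)
E
```

```text
collar 0.109 [0.49169248 0.06005757] 0.4450105664747469 0.2175378478591458
collar 0.111 [0.49308941 0.05766551] 0.4471128728744507 0.2157341492849081
collar 0.113 [0.49448635 0.05527345] 0.44921517927415455 0.21393045071067032
tip [0.4906856  0.05855915] 0.44454905404272543 0.2157925853878961
front [0.5344637  0.04558224] 0.4901628058514947 0.21784484708085877
back [0.57284452 0.03264646] 0.5306626766848247 0.2181710616016386
[352.19277108 212.27710843] 83 [0.55777462 0.04738596] 0.511601804593028 0.22717202753348467
[342.61176471 217.05882353] 85 [0.550471   0.02676556] 0.5114427529710235 0.20529747196552195
```

```bash
python3 -m creep '[0.01,-0.003,-0.002,0,0.01, 0.022,-0.007,-0.004,0,0.01, 0.034,-0.011,-0.004,0,0.01, 0.046,-0.015,-0.004,0,0.01, 0.056,-0.0185,-0.004,0,0.01, 0.06,-0.02,-0.004,0,0.01, 0.06,-0.02,-0.004,0,0.01]'
```

```text
clock: 6.28
eef_pos: [0.5542, 0.0372, 0.1207]
tool_rot: [0.918, 0.397, 0.0, 0.0]
ft_force: [1.1, 0.6, -0.1]
grip_width: 0.0144
grasp_force: 59.0
```

```bash
python3 -m creep '[0,0,-0.002,0,0.01, 0,0,-0.004,0,0.01, 0,0,-0.004,0,0.01]'
```

```text
clock: 6.53
eef_pos: [0.552, 0.0379, 0.1163]
tool_rot: [0.918, 0.397, -0.001, -0.0]
ft_force: [0.0, 0.5, -0.9]
grip_width: 0.0146
grasp_force: 59.0
```

```bash
python3 -m creep '[0,0,-0.001,0,0.01, 0,0,-0.002,0,0.01, 0,0,-0.002,0,0.01]'
```

```text
clock: 6.78
eef_pos: [0.5526, 0.0379, 0.1149]
tool_rot: [0.918, 0.397, -0.0, -0.0]
ft_force: [0.8, 0.6, -1.4]
grip_width: 0.0142
grasp_force: 59.0
```

```bash
python3 - <<'E'
from workcell import bot
from fit import *
ims={}
for n in("scene","top"):
    c=bot.camera(n)["pixels"][:,:,::-1].copy(); ims[n]=c; cv2.imwrite(f"pics/{n}3.png",c)
c=proj("scene",np.array([[.55,.038,.07]]))[0].astype(int)
cv2.imwrite("pics/pin3.png",cv2.resize(ims["scene"][c[1]-45:c[1]+35,c[0]-40:c[0]+40],(600,600),interpolation=cv2.INTER_CUBIC)); print(c)
E
```

```text
[344 226]
```

View pics/pin3.png

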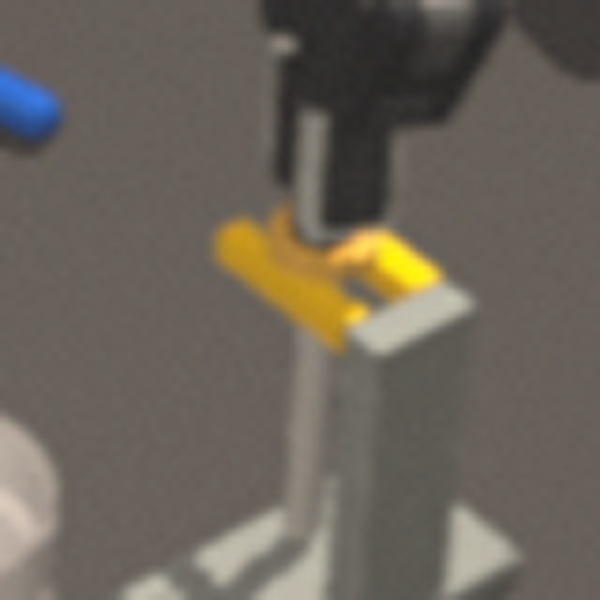

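```bash
python3 -m creep '[0,0,-0.0015,0,0.01, 0,0,-0.002,0,0.01, 0,0,-0.002,0,0.01]'
```

```text
clock: 7.13
eef_pos: [0.553, 0.0378, 0.1131]
tool_rot: [0.918, 0.397, 0.0, 0.0]
ft_force: [-0.9, 0.6, 0.0]
grip_width: 0.0145
grasp_force: 59.0
```

```bash
python3 -m creep '[0,0,-0.0015,0,0.01, 0,0,-0.0015,0,0.01]'
```

```text
clock: 7.3
eef_pos: [0.5531, 0.0378, 0.113]
tool_rot: [0.918, 0.397, 0.001, 0.0]
ft_force: [-3.6, -0.3, 7.9]
grip_width: 0.0144
grasp_force: 60.0
```

```bash
python3 -m creep '[0,0,0.001,0,0.03, 0,0,0.001,0,0.05, 0,0,0.001,0,0.05, 0,0,0.001,0,0.05, 0,0,0.03,0,0.05, 0,0,0.06,0,0.05, 0,0,0.09,0,0.08, 0,0,0.12,0,0.08]'
python3 -m creep '[-0.015,-0.037,0.01,0,0.083, -0.027,-0.074,0.01,0,0.083, -0.03,-0.113,0.01,0,0.083, -0.03,-0.15,0.01,0,0.083, -0.03,-0.19,0.01,0,0.083, -0.03,-0.23,0.01,0,0.083, -0.03,-0.27,0.01,0,0.083, -0.025,-0.31,0.01,0,0.083, -0.02,-0.35,0.01,0,0.083, -0.015,-0.385,0.01,0,0.083]'
python3 - <<'E'
from workcell import bot
from fit import *
ims={}
for n in("scene","top"):
    c=bot.camera(n)["pixels"][:,:,::-1].copy(); ims[n]=c; cv2.imwrite(f"pics/{n}4.png",c)
    for t in("collar","pin"): print(n,t,[(np.multiply(d["centre"],[640,480]).round(1).tolist(),round(d["score"],2)) for d in bot.place_of(n,t)[:2]])
f=lambda n,p,a,b,W,H:cv2.resize(ims[n][(q:=proj(n,np.array([p]))[0].astype(int))[1]-b:q[1]+b,q[0]-a:q[0]+a],(W,H),interpolation=cv2.INTER_CUBIC)
B=f("scene",[.5119,-.0746,.09],36,27,800,600)
q0=proj("scene",np.array([[.5119,-.0746,.09]]))[0].astype(int)
for a in range(0,360,5):
    q=(proj("scene",np.array([[.5119+.035*np.cos(np.radians(a)),-.0746+.035*np.sin(np.radians(a)),.09]]))[0]-q0+[36.5,27.5])*800/72
    cv2.circle(B,tuple(q.astype(int)),4 if a%30 else 6,(0,255,0) if a%30 else ((0,0,255) if a else (255,0,0)),-1)
A=f("scene",[.55,.038,.08],36,54,400,600)
cv2.imwrite("pics/m4.png",np.hstack([cv2.resize(A,(240,360)),cv2.resize(B,(480,360))]))
E
```

```text
clock: 7.97
eef_pos: [0.5526, 0.0377, 0.2323]
tool_rot: [0.918, 0.397, -0.001, -0.0]
ft_force: [0.4, 0.4, 0.3]
grip_width: 0.0722
grasp_force: 0.0
clock: 8.8
eef_pos: [0.5375, -0.35, 0.2411]
tool_rot: [0.918, 0.397, -0.0, 0.0]
ft_force: [0.9, 0.3, -0.4]
grip_width: 0.083
grasp_force: 0.0
scene collar [([347.3, 215.5], 0.73)]
scene pin [([343.5, 253.7], 0.85)]
top collar [([305.3, 239.5], 0.55)]
top pin [([306.1, 242.7], 0.53)]
```

View pics/m4.png

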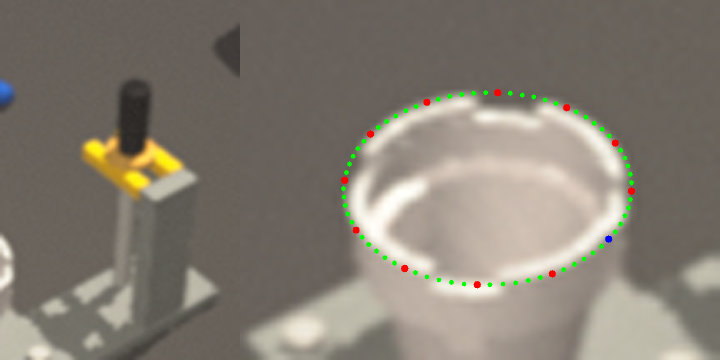

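```bash
python3 -m creep '[0.001,-0.010,0,0.12,0.083, 0.001,-0.010,-0.02,0.24,0.083, 0.001,-0.010,-0.05,0.36,0.083, 0.001,-0.010,-0.08,0.48,0.083, 0.001,-0.010,-0.11,0.6,0.083, 0.001,-0.010,-0.13,0.72,0.083, 0.001,-0.010,-0.14,0.78,0.083, 0.001,-0.010,-0.14,0.78,0.083]'; python3 - <<'E'
from workcell import bot
import cv2
c=bot.camera("scene")["pixels"][:,:,::-1]; cv2.imwrite("pics/scene5.png",c)
p=[]
for i in range(4): bot.camera("scene"); p.append(bot.get_obs()["eef_pos"])
import numpy as np; print(np.mean(p,0),np.std(p,0),bot.get_obs()["joint_pos"])
E
```

```text
clock: 9.77
eef_pos: [0.5374, -0.354, 0.0986]
tool_rot: [0.697, 0.717, -0.0, -0.003]
ft_force: [0.3, 0.2, -1.1]
grip_width: 0.0829
grasp_force: 0.0
[ 0.53991281 -0.35669687  0.10311431] [0.00033126 0.00055522 0.00057   ] [-5.84436872e-01  6.03608654e-01  2.22038987e-01  1.18570918e+00
  2.96630455e-05  9.60390711e-01]
```

```bash
python3 -m creep '[-0.0015,-0.003,-0.02,0,0.083, -0.0015,-0.003,-0.045,0,0.083, -0.0015,-0.003,-0.065,0,0.083, -0.0015,-0.003,-0.073,0,0.083, -0.0015,-0.003,-0.073,0,0.083, -0.0015,-0.003,-0.073,0,0.06, -0.0015,-0.003,-0.073,0,0.06, -0.0015,-0.003,-0.073,0,0.06, -0.0015,-0.003,-0.073,0,0.06]'
```

```text
clock: 10.77
eef_pos: [0.5389, -0.3613, 0.0308]
tool_rot: [0.698, 0.716, 0.0, 0.002]
ft_force: [0.1, 0.3, 3.9]
grip_width: 0.0647
grasp_force: 66.5
```

```bash
python3 -m creep '[0,0,0.03,0,0.06, 0,0,0.065,0,0.06, 0,0,0.1,0,0.06, 0,0.03,0.12,-0.1,0.06, -0.003,0.065,0.12,-0.2,0.06, -0.007,0.1,0.12,-0.3,0.06, -0.011,0.135,0.12,-0.4,0.06, -0.015,0.17,0.12,-0.41,0.06, -0.018,0.205,0.12,-0.41,0.06, -0.022,0.24,0.12,-0.41,0.06]'
python3 -m creep '[-0.002,0.025,0,0,0.06, -0.004,0.045,0,0,0.06, -0.004,0.045,0,0,0.06, -0.004,0.045,0,0,0.06]'
cat > look.py <<'E'
import sys
from workcell import bot
from fit import *
tag,col,z0=sys.argv[1],sys.argv[2],float(sys.argv[3])
im=bot.camera("scene")["pixels"][:,:,::-1].copy(); p=[bot.get_obs()["eef_pos"]]; cv2.imwrite(f"pics/scene{tag}.png",im)
for i in range(3): bot.camera("scene"); p.append(bot.get_obs()["eef_pos"])
print("tcp",np.mean(p,0).round(4),bot.get_obs()["joint_pos"][5])
# foot part (z 0..40) visible below fingers: fit x,y,z of cup via lower silhouette
c0=np.mean(p,0); M=masks(im)[col]
q=proj("scene",np.array([[c0[0],c0[1],z0+.02]]))[0].astype(int); b=(q[0]-35,q[1]-40,70,80)
k,l,s,ce=cv2.connectedComponentsWithStats(M.astype(np.uint8)); 
f=lambda p:-iou("scene",M,cupsil(p[:2],p[2]),b)
r=minimize(f,(c0[0],c0[1],z0),method="Nelder-Mead",options=dict(initial_simplex=[[c0[0],c0[1],z0],[c0[0]+.006,c0[1],z0],[c0[0],c0[1]+.006,z0],[c0[0],c0[1],z0+.006]],xatol=1e-4,fatol=1e-4)); print("cup xyz",r.x.round(4),r.fun)
f2=lambda p:-iou("scene",M,cupsil(p,z0),b)
r=minimize(f2,c0[:2],method="Nelder-Mead",options=dict(initial_simplex=[c0[:2],c0[:2]+[.006,0],c0[:2]+[0,.006]],xatol=1e-4,fatol=1e-4)); print("cup xy",r.x.round(4),r.fun)
q=q+[0,10]; cv2.imwrite(f"pics/crop{tag}.png",cv2.resize(im[q[1]-60:q[1]+60,q[0]-60:q[0]+60],(600,600),interpolation=cv2.INTER_CUBIC))
E
python3 look.py 6 red 0.12
```

```text
clock: 11.6
eef_pos: [0.5152, -0.1187, 0.1492]
tool_rot: [0.829, 0.559, 0.001, 0.0]
ft_force: [0.2, -0.3, -1.0]
grip_width: 0.065
grasp_force: 66.8
clock: 11.93
eef_pos: [0.5116, -0.0744, 0.1491]
tool_rot: [0.828, 0.56, 0.0, 0.001]
ft_force: [0.1, -0.4, -1.0]
grip_width: 0.0646
grasp_force: 66.8
tcp [ 0.5117 -0.0759  0.1488] 1.8084417152775583
cup xyz [ 0.4772 -0.0265  0.0726] -0.6685441171244803
cup xy [ 0.5111 -0.072 ] -0.6195463290510768
```

View pics/crop6.png

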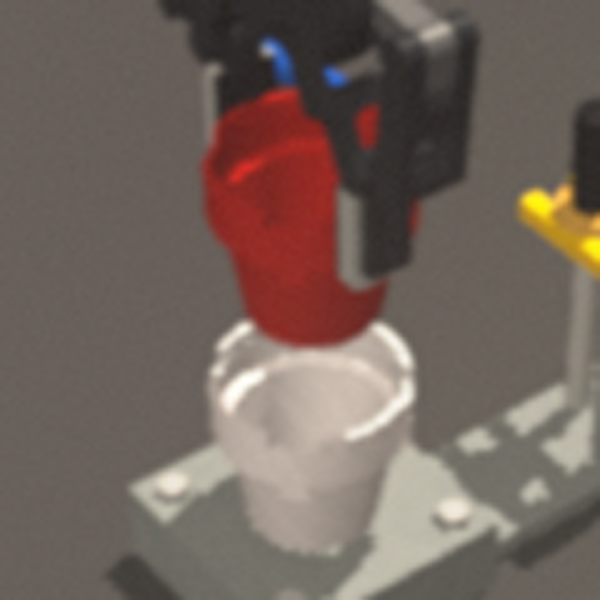

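```bash
python3 -m creep '[0.0005,0.001,-0.01,0,0.06, 0.0005,0.001,-0.025,0,0.06, 0.0005,0.001,-0.04,0,0.06, 0.0005,0.001,-0.05,0,0.06, 0.0005,0.001,-0.055,0,0.06, 0.0005,0.001,-0.055,0,0.06]'
```

```text
clock: 12.63
eef_pos: [0.5108, -0.0745, 0.0917]
tool_rot: [0.829, 0.559, -0.001, -0.001]
ft_force: [0.0, 0.5, -1.4]
grip_width: 0.0644
grasp_force: 66.8
```

```bash
python3 -m creep '[0,0,-0.002,0,0.06, 0,0,-0.004,0,0.06, 0,0,-0.006,0,0.06, 0,0,-0.007,0,0.06]'
```

```text
clock: 12.97
eef_pos: [0.5123, -0.0743, 0.0868]
tool_rot: [0.829, 0.559, 0.0, 0.0]
ft_force: [0.1, -0.8, -0.7]
grip_width: 0.0644
grasp_force: 66.8
```

```bash
python3 -m creep '[0,0,-0.001,0,0.06, 0,0,-0.0025,0,0.06, 0,0,-0.0035,0,0.06]'; python3 -c "
from workcell import bot
import numpy as np
p=[]
for i in range(4): bot.camera('scene'); o=bot.get_obs(); p.append(list(o['eef_pos'])+list(o['ft_force'])+list(o['ft_torque']))
print(np.mean(p,0).round(4))"
```

```text
clock: 13.22
eef_pos: [0.5122, -0.0745, 0.0835]
tool_rot: [0.829, 0.559, 0.0, 0.0]
ft_force: [-2.2, -0.4, 7.6]
grip_width: 0.0648
grasp_force: 71.0
[ 0.5122 -0.0745  0.0836 -1.8579 -0.7564  4.0312 -0.1499  0.4788 -0.0213]
```

```bash
cat > st.py <<'E'
from workcell import bot
import numpy as np
p=[]
for i in range(3): bot.camera('scene'); o=bot.get_obs(); p.append(list(o['eef_pos'])+list(o['ft_force'])+list(o['ft_torque']))
print(np.mean(p,0).round(4))
E
python3 -m creep '[0,0,-0.001,0,0.06, 0,0,-0.002,0,0.06]'; python3 st.py
```

```text
clock: 13.58
eef_pos: [0.5123, -0.0746, 0.083]
tool_rot: [0.829, 0.559, 0.0, 0.001]
ft_force: [-5.2, -1.3, 20.5]
grip_width: 0.0649
grasp_force: 76.9
[ 5.12400e-01 -7.46000e-02  8.31000e-02 -4.46720e+00 -1.46190e+00
  1.55592e+01 -1.52000e-02  1.39980e+00  4.90000e-03]
```

```bash
python3 -m creep '[0,0,0.001,-0.04,0.06, 0,0,0.001,-0.08,0.06, 0,0,0.001,-0.12,0.06]'; python3 st.py
```

```text
clock: 13.98
eef_pos: [0.5112, -0.0755, 0.0826]
tool_rot: [0.862, 0.508, -0.001, 0.001]
ft_force: [-4.6, -6.1, 7.2]
grip_width: 0.0645
grasp_force: 68.5
[ 0.5112 -0.0755  0.0826 -3.6612 -4.4071  6.7342 -0.7828  0.9287  0.3082]
```

```bash
python3 -m creep '[0,0,0,0.08,0.06, 0,0,0,0.16,0.06, 0,0,0,0.24,0.06]'; python3 st.py
```

```text
clock: 14.38
eef_pos: [0.5115, -0.0752, 0.0818]
tool_rot: [0.793, 0.609, -0.001, 0.001]
ft_force: [-0.6, -6.4, 1.0]
grip_width: 0.0645
grasp_force: 68.2
[ 0.5115 -0.0753  0.0818 -1.901  -4.3557  0.6314 -0.943   0.366  -0.1685]
```

```bash
python3 -m creep '[0,0,0,-0.06,0.06, 0,0,-0.001,-0.12,0.06, 0,0,-0.002,-0.12,0.06]'; python3 st.py
```

```text
clock: 14.78
eef_pos: [0.5118, -0.0746, 0.0808]
tool_rot: [0.83, 0.558, -0.0, 0.0]
ft_force: [-6.8, -2.2, 13.8]
grip_width: 0.0645
grasp_force: 70.1
[ 0.5117 -0.0746  0.0808 -3.6285 -2.8695  7.5813 -0.6048  0.8111 -0.2899]
```

```bash
python3 -m creep '[0,0,0.002,0,0.07, 0,0,0.002,0,0.083, 0,0,0.002,0,0.083, 0,0,0.002,0,0.083, 0,0,0.04,0,0.083, 0,0,0.08,0,0.083, 0,0,0.12,0,0.083, 0,0.03,0.14,0,0.083, 0,0.07,0.14,0,0.083, 0,0.11,0.14,0,0.083]'
cat > cup.py <<'E'
import sys
from workcell import bot
from fit import *
tag=sys.argv[1]
cv2.imwrite(f"pics/scene{tag}.png",im:=bot.camera("scene")["pixels"][:,:,::-1].copy()); cv2.imwrite(f"pics/top{tag}.png",tp:=bot.camera("top")["pixels"][:,:,::-1].copy())
# only band (20 mm) above the lower rim shows
for col,z0 in eval(sys.argv[2]):
  for n,i in(("scene",im),("top",tp)):
    M=masks(i)[col]; q=proj(n,np.array([[.5124,-.075,z0+.05]]))[0].astype(int); b=(q[0]-32,q[1]-28,64,56)
    mm=np.zeros(M.shape,bool); mm[b[1]:b[1]+b[3],b[0]:b[0]+b[2]]=M[b[1]:b[1]+b[3],b[0]:b[0]+b[2]]
    band=lambda p:[np.vstack([circ(p[:2],.033,p[2]+.04),circ(p[:2],.033,p[2]+.06)])]
    if n=="scene":
      s0=np.array([.512,-.075,z0]); r=minimize(lambda p:-iou(n,M,band(p),b),s0,method="Nelder-Mead",options=dict(initial_simplex=np.vstack([s0,s0+np.diag([.005]*3)]),xatol=1e-4,fatol=1e-4)); print(col,n,r.x.round(4),-r.fun)
      for z in (0,.0025,.005,.0075):
        r=minimize(lambda p:-iou(n,M,band([p[0],p[1],z0+z]),b),(.512,-.075),method="Nelder-Mead",options=dict(initial_simplex=[[.512,-.075],[.517,-.075],[.512,-.07]],xatol=1e-4,fatol=1e-4)); print("  z",z0+z,r.x.round(4),-r.fun.round(3))
    ys,xs=np.nonzero(mm); print(n,"rows",ys.min(),ys.max(),"cols",xs.min(),xs.max(),"pred home",[proj(n,band([.5124,-.075,z])[0]).round(1)[:,a].__getattribute__(g)() for z in(z0,z0+.005) for a in(0,1) for g in("min","max")])
E
python3 cup.py 7 '[("red",.05)]'
```

```text
clock: 15.77
eef_pos: [0.5134, 0.0365, 0.2223]
tool_rot: [0.83, 0.558, 0.002, 0.001]
ft_force: [1.7, 0.2, -0.9]
grip_width: 0.083
grasp_force: 0.0
red scene [ 0.4987 -0.0538  0.03  ] 0.9398447606727037
  z 0.05 [ 0.5124 -0.0735] 0.907
  z 0.052500000000000005 [ 0.5142 -0.0758] 0.9
  z 0.055 [ 0.516  -0.0782] 0.893
  z 0.0575 [ 0.5176 -0.0808] 0.886
scene rows 225 261 cols 271 311 pred home [np.float64(269.9), np.float64(311.2), np.float64(224.2), np.float64(260.6), np.float64(269.8), np.float64(311.3), np.float64(221.8), np.float64(258.3)]
top rows 241 276 cols 344 378 pred home [np.float64(343.3), np.float64(379.0), np.float64(241.0), np.float64(276.4), np.float64(343.4), np.float64(379.3), np.float64(240.8), np.float64(276.4)]
```

```bash
python3 -m creep '[0,0.04,0,0.1,0.083, 0,0.08,0,0.2,0.083, 0.001,0.12,0,0.3,0.083, 0.002,0.16,0,0.4,0.083, 0.003,0.195,0,0.5,0.083, 0.004,0.225,0,0.6,0.083, 0.005,0.255,0,0.68,0.083, 0.0066,0.28,0,0.68,0.083, 0.0066,0.2895,-0.03,0.68,0.083, 0.0066,0.2895,-0.07,0.68,0.083]'
python3 - <<'E'
from workcell import bot
from fit import *
p=[]
for k in range(2):
    T={}
    for n in("scene","top"): T[n]=bot.camera(n)["pixels"][:,:,::-1].copy(); p.append(bot.get_obs()["eef_pos"])
print("tcp",np.mean(p[1:],0),bot.get_obs()["joint_pos"][5])
for n in T: cv2.imwrite(f"pics/{n}8.png",T[n])
def prof(im,n,c,z,rs):
    g=im.astype(np.float32); o=[]
    for r in rs:
        q=proj(n,circ(c,r,z,360)).astype(np.float32); o.append(cv2.remap(g,q[None,:,0],q[None,:,1],cv2.INTER_LINEAR)[0].max(1))
    return np.mean(o,0)
I0={n:cv2.imread(f"pics/{n}0.png") for n in T}
cs=[("red0",I0,.06,dict(scene=(.5372,-.3587),top=(.5392,-.3607))),("blue0",I0,.06,dict(scene=(.5181,.3274),top=(.5213,.3251))),("base",{n:cv2.imread(f"pics/{n}4.png") for n in T},.09,dict(scene=(.5119,-.0746),top=(.5129,-.0753))),("redhome",T,.11,dict(scene=(.5124,-.0735),top=(.5129,-.0745)))]
# notch edge score: |dI/dangle| folded mod 90, two edges 30 deg apart
for k,im,z,c in cs:
    tot=0
    for n in T:
        v=prof(im[n],n,c[n],z,(.0315,.0325)); v=(v-v.mean())/v.std(); d=np.abs(np.roll(v,-3)-np.roll(v,3)); e=d.reshape(4,90).mean(0)
        s=np.roll(e,-15)+np.roll(e,15); s=(np.roll(s,1)+s+np.roll(s,-1))/3; tot=tot+s; print(k,n,np.argsort(-s)[:6],s.max().round(2),s.mean().round(2))
    print(k,"both",np.argsort(-tot)[:6])
E
```

```text
clock: 16.7
eef_pos: [0.5213, 0.3297, 0.1527]
tool_rot: [0.594, 0.805, 0.005, 0.002]
ft_force: [1.2, -0.3, -0.0]
grip_width: 0.0829
grasp_force: 0.0
tcp [0.51568385 0.32338297 0.14554927] 1.834718841253393
red0 scene [48 49 47 50 46 51] 2.41 0.76
red0 top [48 47 49 50 46 51] 2.54 0.96
red0 both [48 49 47 50 46 51]
blue0 scene [58 59 60 57 62 61] 1.26 0.76
blue0 top [62 63 61 64 33 32] 3.11 1.16
blue0 both [62 63 61 64 60 33]
base scene [25 26 24 27 23 28] 2.28 0.74
base top [25 26  0 24 89 27] 2.65 1.38
base both [25 26 24 27 23 28]
redhome scene [24 25 23 26 22 27] 2.24 0.77
redhome top [24 25 28 23 84 29] 2.72 1.23
redhome both [24 25 23 26 27 22]
```

```bash
python3 -m creep '[0,0,0,0,0.083, 0,0,0,0,0.083, 0,0,0,0,0.083]'; python3 st.py
```

```text
clock: 17.15
eef_pos: [0.5203, 0.3256, 0.1528]
tool_rot: [0.595, 0.803, 0.002, 0.001]
ft_force: [-0.9, -0.2, -0.1]
grip_width: 0.0828
grasp_force: 0.0
[ 0.5196  0.3255  0.1519 -0.2695  0.2223 -0.0438  0.029   0.0201  0.0257]
```

Settled on target; descend straight and grip.

```bash
python3 -m creep '[0,0.0005,-0.03,0,0.083, 0,0.0005,-0.065,0,0.083, 0,0.0005,-0.095,0,0.083, 0,0.0005,-0.115,0,0.083, 0,0.0005,-0.122,0,0.083, 0,0.0005,-0.122,0,0.083, 0,0.0005,-0.122,0,0.06, 0,0.0005,-0.122,0,0.06, 0,0.0005,-0.122,0,0.06, 0,0.0005,-0.122,0,0.06]'; python3 st.py
```

```text
clock: 18.13
eef_pos: [0.5201, 0.3268, 0.0304]
tool_rot: [0.595, 0.804, 0.002, 0.001]
ft_force: [-0.3, 0.9, 4.3]
grip_width: 0.0645
grasp_force: 66.7
[ 5.2020e-01  3.2680e-01  3.0400e-02  3.6440e-01  2.9040e-01  6.0511e+00
 -6.3900e-02  9.9800e-02 -3.3000e-03]
```

```bash
python3 -m creep '[0,0,0.04,0,0.06, 0,0,0.08,0,0.06, 0,0,0.12,0,0.06, 0,0,0.155,0,0.06, 0,-0.035,0.165,-0.1,0.06, 0,-0.075,0.165,-0.2,0.06, 0,-0.115,0.165,-0.3,0.06, -0.001,-0.155,0.165,-0.4,0.06, -0.002,-0.195,0.165,-0.5,0.06, -0.003,-0.235,0.165,-0.6,0.06]'
python3 -m creep '[-0.001,-0.04,0,-0.046,0.06, -0.002,-0.08,0,-0.046,0.06, -0.003,-0.12,0,-0.046,0.06, -0.004,-0.15,0,-0.046,0.06, -0.005,-0.166,0,-0.046,0.06, -0.005,-0.166,-0.03,-0.046,0.06, -0.005,-0.166,-0.06,-0.046,0.06, -0.005,-0.166,-0.07,-0.046,0.06, -0.005,-0.166,-0.07,-0.046,0.06, -0.005,-0.166,-0.07,-0.046,0.06]'; python3 st.py
```

```text
clock: 19.12
eef_pos: [0.5149, 0.089, 0.1932]
tool_rot: [0.807, 0.59, 0.0, 0.0]
ft_force: [0.4, 0.5, -1.2]
grip_width: 0.0646
grasp_force: 67.6
clock: 19.95
eef_pos: [0.5104, -0.0751, 0.1234]
tool_rot: [0.819, 0.573, -0.0, -0.0]
ft_force: [0.8, 0.1, -0.9]
grip_width: 0.0645
grasp_force: 67.6
[ 0.5114 -0.0751  0.1243  0.31   -0.3556 -1.7391 -0.0104 -0.0189 -0.0087]
```

```bash
python3 -m creep '[0.0007,0.0006,-0.007,0,0.06, 0.0007,0.0006,-0.014,0,0.06, 0.0007,0.0006,-0.018,0,0.06, 0.0007,0.0006,-0.019,0,0.06]'; python3 st.py
```

```text
clock: 20.43
eef_pos: [0.5112, -0.0744, 0.1035]
tool_rot: [0.819, 0.573, -0.0, -0.0]
ft_force: [-0.5, 1.4, 3.2]
grip_width: 0.0644
grasp_force: 70.4
[ 0.5111 -0.0745  0.1038 -0.7275  0.6776 -0.1134  0.1504  0.0047 -0.0267]
```

```bash
python3 -m creep '[0,0,-0.0015,0,0.06, 0,0,-0.003,0,0.06, 0,0,-0.003,0,0.06]'; python3 st.py
```

```text
clock: 20.83
eef_pos: [0.5115, -0.0744, 0.1014]
tool_rot: [0.819, 0.573, 0.0, -0.0]
ft_force: [-0.6, 1.1, 3.8]
grip_width: 0.0644
grasp_force: 69.7
[ 0.5115 -0.0744  0.1014 -1.1766  1.9664  3.8283  0.4785  0.2162  0.0202]
```

Below the teeth-on-rim height, so keyed; seat the last millimetre, release and withdraw.

```bash
python3 -m creep '[0,0,-0.001,0,0.06, 0,0,-0.0015,0,0.06]'; python3 st.py; python3 -m creep '[0,0,0.001,0,0.07, 0,0,0.002,0,0.083, 0,0,0.002,0,0.083, 0,0,0.002,0,0.083, 0,0,0.04,0,0.083, 0,0,0.08,0,0.083, 0,0,0.12,0,0.083, -0.03,-0.03,0.14,0,0.083, -0.06,-0.06,0.14,0,0.083, -0.09,-0.09,0.14,0,0.083]'
python3 cup.py 9 '[("blue",.07),("red",.05)]'
python3 - <<'E'
from workcell import bot
import numpy as np
for n in("scene","top"):
    bot.camera(n)
    for t in("collar","pin","red_cup","blue_cup","glue","steel_pot","marker","flange"): print(n,t,[(np.multiply(d["centre"],[640,480]).round(1).tolist(),round(d["score"],2)) for d in bot.place_of(n,t)[:1]])
E
```

```text
clock: 21.15
eef_pos: [0.5116, -0.0743, 0.1004]
tool_rot: [0.819, 0.573, 0.001, 0.0]
ft_force: [-3.1, 2.9, 12.3]
grip_width: 0.0645
grasp_force: 70.9
[ 5.1150e-01 -7.4300e-02  1.0050e-01 -2.3951e+00  2.3706e+00  8.2950e+00
  5.9950e-01  5.2500e-01 -6.2000e-03]
clock: 22.13
eef_pos: [0.4262, -0.1612, 0.2412]
tool_rot: [0.819, 0.574, 0.001, 0.002]
ft_force: [0.2, -1.3, -0.8]
grip_width: 0.0829
grasp_force: 0.0
blue scene [ 0.4912 -0.0474  0.0423] 0.9087903901666822
  z 0.07 [ 0.5109 -0.0753] 0.857
  z 0.07250000000000001 [ 0.5126 -0.0782] 0.85
  z 0.07500000000000001 [ 0.5142 -0.0805] 0.843
  z 0.07750000000000001 [ 0.5165 -0.0825] 0.835
scene rows 216 252 cols 269 310 pred home [np.float64(269.4), np.float64(311.4), np.float64(214.6), np.float64(251.2), np.float64(269.2), np.float64(311.4), np.float64(212.2), np.float64(248.9)]
top rows 241 276 cols 345 381 pred home [np.float64(343.6), np.float64(380.2), np.float64(240.1), np.float64(276.3), np.float64(343.7), np.float64(380.6), np.float64(239.9), np.float64(276.3)]
red scene [ 0.0907  0.5168 -0.6464] 0.3413603717786227
  z 0.05 [ 0.
[... 396 characters left out ...]
float64(379.0), np.float64(241.0), np.float64(276.4), np.float64(343.4), np.float64(379.3), np.float64(240.8), np.float64(276.4)]
scene collar [([351.5, 214.9], 0.97)]
scene pin [([346.9, 254.4], 0.62)]
scene red_cup [([291.4, 265.6], 0.53)]
scene blue_cup []
scene glue [([480.1, 229.0], 0.65)]
scene steel_pot [([324.0, 426.4], 0.72)]
scene marker [([293.5, 186.2], 0.79)]
scene flange [([193.9, 283.3], 0.71)]
top collar [([301.6, 239.7], 0.5)]
top pin [([302.8, 241.3], 0.46)]
top red_cup [([360.7, 260.9], 0.49)]
top blue_cup [([360.3, 263.6], 0.63)]
top glue [([204.8, 155.0], 0.59)]
top steel_pot [([448.4, 171.6], 0.57)]
top marker [([249.2, 340.5], 0.65)]
top flange [([401.8, 329.7], 0.73)]
```

```bash
python3 - <<'E'
from fit import *
im=cv2.imread("pics/scene9.png"); m=masks(im)
for x in range(268,314,4):
    b=np.nonzero(m["blue"][205:270,x])[0]+205; r=np.nonzero(m["red"][225:275,x])[0]+225
    pr={}
    for k,z in(("btop",.13),("bbot",.11),("rbot",.09)):
        q=proj("scene",circ((.512,-.075),.033,z,720)); s=q[np.abs(q[:,0]-x)<.6]
        pr[k]=(s[:,1].min().round(1) if k=="btop" else s[:,1].max().round(1)) if len(s) else None
    print(x,"blue",b.min() if len(b) else None,b.max() if len(b) else None,"red",(r.min(),r.max()) if len(r) else None,pr)
E
```

```text
268 blue None None red None {'btop': None, 'bbot': None, 'rbot': None}
272 blue 222 241 red (np.int64(246), np.int64(249)) {'btop': np.float64(220.8), 'bbot': np.float64(244.7), 'rbot': np.float64(253.5)}
276 blue 218 246 red (np.int64(249), np.int64(254)) {'btop': np.float64(217.9), 'bbot': np.float64(247.9), 'rbot': np.float64(257.0)}
280 blue 217 247 red (np.int64(251), np.int64(257)) {'btop': np.float64(216.2), 'bbot': np.float64(249.6), 'rbot': np.float64(258.9)}
284 blue 216 250 red (np.int64(254), np.int64(259)) {'btop': np.float64(215.1), 'bbot': np.float64(250.7), 'rbot': np.float64(260.0)}
288 blue 218 252 red (np.int64(254), np.int64(261)) {'btop': np.float64(214.6), 'bbot': np.float64(251.1), 'rbot': np.float64(260.5)}
292 blue 218 249 red (np.int64(253), np.int64(259)) {'btop': np.float64(214.6), 'bbot': np.float64(251.1), 'rbot': np.float64(260.5)}
296 blue 218 248 red (np.int64(251), np.int64(258)) {'btop': np.float64(214.9), 'bbot': np.float64(250.7), 'rbot': np.float64(260.1)}
300 blue 217 247 red (np.int64(250), np.int64(257)) {'btop': np.float64(215.9), 'bbot': np.float64(249.7), 'rbot': np.float64(259.0)}
304 blue 219 243 red (np.int64(248), np.int64(254)) {'btop': np.float64(217.4), 'bbot': np.float64(247.9), 'rbot': np.float64(257.3)}
308 blue 222 240 red (np.int64(244), np.int64(251)) {'btop': np.float64(220.2), 'bbot': np.float64(245.0), 'rbot': np.float64(254.3)}
312 blue None None red None {'btop': None, 'bbot': None, 'rbot': None}
```

```bash
python3 -c "
from workcell import bot
print(bot.job_done())"
```

```text
the job is handed in; nothing more can be done
None
```

The job is handed in, with no verdict returned: the camera images show the pin hanging by its collar in the yellow fork, the red cup at its home height in the bottom cup, the blue cup at its home height in the red one, the bystanders where they started, and about 22 s of the 72 s used.

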